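# Load the tasting carousel and bring the tumbler under the tap

### The arm

A 6-joint arm with a two-finger parallel gripper is mounted at the origin on the work surface. World frame = base frame: x ahead of the robot, y to its left, z up, the work surface at z = 0. Lengths are in m, angles in rad, forces in N, time in s.
With the tool pointing down it reaches from about 0.25 to 0.8 m from the base axis. Payload 3.9 kg.
Tool frame: the origin (TCP) lies on the centre line of the jaws, within the pads' length; the fingertips stand 19 mm ahead of it and the grasp point (between the pads) is the TCP; z points along the fingers, y is the line along which they close (so a half turn about z gives the same grasp; the last joint's range is limited). The gripper opens to 85 mm and grips with 20 to 120 N. Pads are 22 mm wide; open, the fingers measure 114 mm over their backs; the gripper's body (76 mm by 85 mm) begins 54 mm behind the grasp point. The pads swing forward as they close: fully open they stand 13 mm farther back than shut.
Start: joints at [-1.182, 0.26, -0.138, 1.173, 0, 1.571], TCP at [0.199, -0.486, 0.25] pointing down, gripper open.
Joint ranges: [-2.78, 2.78], [-0.83, 1.72], [-1.28, 1.37], [-1.9, 2.12], [-1.57, 1.48], [-3.14, 3.14]. Speed limits (rad/s): [2.57, 2.57, 3.14, 3.14, 3.14, 3.14].

### API

Orientations are given as a rotation vector (axis times angle).
In Python, from bench import get_obs, camera, arm gives the robot as it stands.
- The arm moves only by the tool move_arm, never from a script. Its arguments are lists of equal length, an entry for each row: "slide": the shift along the tool's x, y, z in mm, a list of three; "rotation": the turn, a rotation vector about the tool's x, y, z in degrees, a list of three; "grip": the gripper's target within -1 to 1 (shut at 1, half-way at 0, fully open at -1). In form: {"slide": [[tx, ty, tz], ...], "rotation": [[ax, ay, az], ...], "grip": [grip, ...]}. A call has 1 to 10 rows; each row is the pose to reach, as a shift and turn from the pose commanded when the call began, along the tool's axes at that moment; what a row does not reach only later rows make up. A row lasts 1/10 s, in which the tool goes at most 50 mm and 8.59 degrees, less where a joint would pass 70% of its speed; a pose out of reach is approached as far as the arm can. A call with a gripper value outside its range is refused whole. The fingers move at their own pace and stop on an object; "force" is the grip in N (left out, the last holds). Time passes only in rows, so rows that repeat a pose let the fingers close. It gives the time, the measured TCP pose, the force, the opening and the grip force at its end, in the units of the state.
- get_obs(): the state, without advancing time (a new reading comes with each control period).
- camera(name): name is "side" or "top"; returns a dict with "pixels" (400x640x3 uint8, red, green, blue), "vfov" (degrees; the focal length in pixels is half the picture's height over the tangent of half this angle, whatever the lens; pixels are square), "cx", "cy" (the principal point, pixels), "rvec" (rotation vector, rad) and "tvec" (3), from world to camera coordinates, as OpenCV has them. Camera axes: x right, y down, z forward; pixel columns grow to the right and rows downward; lengths in m; the calibration is good to about 2 mm. A picture is of the moment at which its call begins. There is no depth.
- arm.job_done(): hands the job in; it is judged then, once.
The state is a dict: "clock": time; "q": joint angles; "qd": joint speeds; "tau": joint torques, N m; "tool_pos": TCP position; "ee_rot": TCP orientation; "wrist_force": force on the tool from outside, world axes, zero at the start; "ft_torque": the same for the moment, N m; "finger_gap": finger opening in m; "grip_force": force on a finger pad.
Only numpy, scipy, OpenCV 4.12 (cv2) and the standard library are available. Lean on these libraries where they do the work, as an engineer would, in place of code of your own. Each camera call takes 0.05 s, during which the arm holds its last target. There are 200 camera calls.

### The job

Turn the tasting carousel by its handle until the empty red bay faces the brass pointer on the rim and let it rest there, then set the red tumbler down gently, upright, in the middle of that bay and let go. Then turn the carousel so that the red tumbler, still standing in its bay, rests under the spout of the carousel's brass tap. Do not disturb the blue and green tumblers, and never tip or drop the red one.

Things in the scene. Friction and masses are not known exactly. Their poses are not given: they have to be found in the camera images.
- handle (a point): Grip point of the carousel's handle, on the vertical turning axis, 148 mm above the table. A dark wooden bar 66 mm long, 20 mm wide, from 125 to 167 mm above the table, on a brass column 22 mm thick. Its length points along the line from the axis to the red bay; that end is painted red. Turn it with the fingers closed on its 20 mm width. Axes turn with the deck: z up, -x towards the red bay.
- carousel (a joint): Turn of the carousel (rad, anticlockwise from above; 0 = red bay at the pointer). A light wooden deck 326 mm across, its top 35 mm above the table. It turns several times round either way, takes about 0.1 N m and stays where left. Five bays 72 degrees apart, anticlockwise: red (empty), cork, blue (empty), cork, cork; each cork bay has a fixed white tumbler, 85 mm tall. Ribs 6 mm high part the bays.
- stand: Fixed base, dark wooden disc 370 mm across, 20 mm thick; origin on the table on the turning axis, -x towards the brass pointer. It carries the tap and a fixed brass keeper rail, 8 mm thick, 145 mm above the table, in an arc 120 mm from the axis above the bays on the far side and the right; it is open for 50 degrees or more either side of the pointer and at the tap. Tumblers pass below it.
- red_bay (a point): Centre of the red bay (a red disc 74 mm in diameter) on the deck's upper face, 35 mm above the table, 120 mm from the turning axis; it goes round with the carousel.
- pointer_bay (a point): Fixed point at deck height, 120 mm from the turning axis, on the line from the axis to the brass pointer (a block 18 x 12 x 12 mm on the fixed dark rim, roughly on the robot's side): where the centre of the red bay must be for loading.
- tap_bay (a point): Fixed point at deck height, 120 mm from the turning axis, straight below the tap's spout: where the red bay must be at the end. From above, 72 degrees clockwise from the pointer. The spout's mouth is 150 mm above the table; the tap's arm leads outwards at 195 mm height to a brass column 26 mm thick, 205 mm from the axis, with a lever up to 265 mm above the table.
- red_mid (a point): Centre, half-way up, of the loose red enamel tumbler to be loaded: open top, 85 mm tall, 54 mm in diameter at the rim, 48 mm at the foot, wall 3 mm, 110 to 230 g; its foot is 42.5 mm below this point; z along its axis, up. It starts upright on a steel tray (upper face 6 mm, lips 12 mm above the table) in one of three places in a straight row, about 105 mm apart.
- blue_mid (a point): Centre, half-way up, of the blue tumbler, of the same shape, in the same row on the tray; leave it alone.
- green_mid (a point): Centre, half-way up, of the green tumbler, of the same shape, in the same row on the tray; leave it alone.
Things that resemble listed ones, but are neither listed nor needed, are in the scene too. What is meant by the part that bears blue_mid is not orange, and is the larger of those in its own colour.

How it is judged:
By the outcome, as a careful person would: the job done as asked, in the order asked, and still so for the second after the job is handed in, with the robot touching nothing.
It also fails if it takes over 72 s, if anything falls off the work surface, if the arm or the gripper's body presses on something with over 40 N, if the wrist force passes 120 N, or if a joint passes its speed limit or range.

## Working session

There is one attempt and no reset: what is moved stays moved. The work goes in short steps, Python scripts to look and compute and a tool call to move; the robot and the scene stay as the last step left them, time stands still between calls to the robot, and variables do not carry over. Pictures are saved under pics/ and viewed, at most 12 in all, crops included, and the job is handed in when it is done.

Besides the shell and the picture viewer there is one more tool, called after "Request:" as name(argument=value, ...) on one line, values as JSON. move_arm: Moves the arm, as the interface text tells. Its arguments: {"type":"object","properties":{"slide":{"type":"array","items":{"type":"array","items":{"type":"number"}}},"rotation":{"type":"array","items":{"type":"array","items":{"type":"number"}}},"grip":{"type":"array","items":{"type":"number"}},"force":{"type":"number"}},"required":["slide","rotation","grip"]}

```bash
mkdir -p pics; cat > h.py <<'E'
import numpy as np, cv2
from bench import get_obs, camera, arm
from scipy.spatial.transform import Rotation as R
def K(c):
    h=c["pixels"].shape[0]; f=h/2/np.tan(np.radians(c["vfov"])/2)
    return np.array([[f,0,c["cx"]],[0,f,c["cy"]],[0,0,1.]])
def ray(c,uv):
    Rm=cv2.Rodrigues(np.array(c["rvec"],float))[0]; t=np.array(c["tvec"],float).ravel()
    d=Rm.T@np.linalg.inv(K(c))@np.array([uv[0],uv[1],1.]); return -Rm.T@t,d
def onz(c,uv,z):
    o,d=ray(c,uv); return o+d*(z-o[2])/d[2]
def proj(c,p):
    return cv2.projectPoints(np.array(p,float).reshape(-1,1,3),np.array(c["rvec"],float),np.array(c["tvec"],float),K(c),None)[0].reshape(-1,2)
def save(c,n,crop=None,s=1):
    im=c["pixels"][:,:,::-1]
    if crop: x0,y0,x1,y1=crop; im=im[y0:y1,x0:x1]
    cv2.imwrite(f"pics/{n}.png",cv2.resize(im,None,fx=s,fy=s,interpolation=cv2.INTER_CUBIC))
E
python3 - <<'E'
from h import *
for n in("top","side"):
    c=camera(n); save(c,n+"0",s=1.25); np.save(n+"0.npy",c,allow_pickle=True)
    print(n,c["vfov"],c["cx"],c["cy"],ray(c,(320,200)), {k:v for k,v in c.items() if k not in("pixels",)})
print(get_obs())
E
```

```text
top 50.54383212307885 323.7635611012876 192.3758728751858 (array([ 0.34496313, -0.16613066,  1.26439926]), array([ 0.15331404, -0.01368321, -0.98828659])) {'vfov': 50.54383212307885, 'cx': 323.7635611012876, 'cy': 192.3758728751858, 'rvec': array([ 2.13299137, -2.15005653,  0.20825986]), 'tvec': array([-0.18964713,  0.55724747,  1.18271453])}
side 47.46981792458189 331.6222694938758 196.67704399439648 (array([0.32922089, 0.54332246, 0.89927102]), array([ 0.21058856, -0.65920369, -0.72236361])) {'vfov': 47.46981792458189, 'cx': 331.6222694938758, 'cy': 196.67704399439648, 'rvec': array([ 0.35090491, -2.7916522 ,  1.12840539]), 'tvec': array([0.46990116, 0.30389322, 0.9482172 ])}
{'clock': 0.1, 'q': array([-1.18200597e+00,  2.60615972e-01, -1.39238300e-01,  1.17270899e+00,
       -4.73974339e-05,  1.57080779e+00]), 'qd': array([ 1.79451177e-05, -1.50117072e-03,  3.19099690e-03, -1.43321134e-03,
        5.78453301e-04,  4.17669021e-04]), 'tau': array([-5.29910521e-04, -4.06509018e+01,  2.54527152e+01,  1.01376761e-02,
       -1.91260068e-05, -7.31674049e-06]), 'tool_pos': array([ 0.19877777, -0.4852857 ,  0.24955002]), 'ee_rot': array([-3.08073115e+00, -6.06520591e-01,  6.08881862e-04]), 'wrist_force': array([ 0.47006735, -0.2305302 ,  0.00365473]), 'ft_torque': array([0.01253969, 0.01073483, 0.020642  ]), 'grip_force': 0.0, 'finger_gap': 0.0853254031859259}
```

View pics/top0.png

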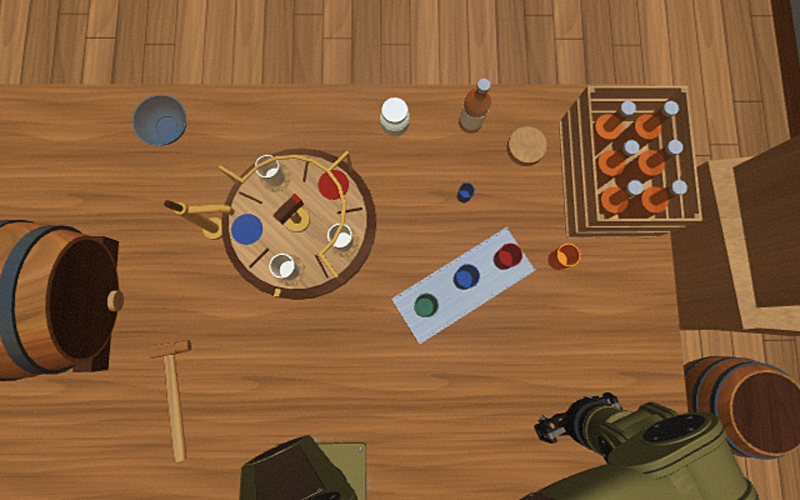

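View pics/side0.png

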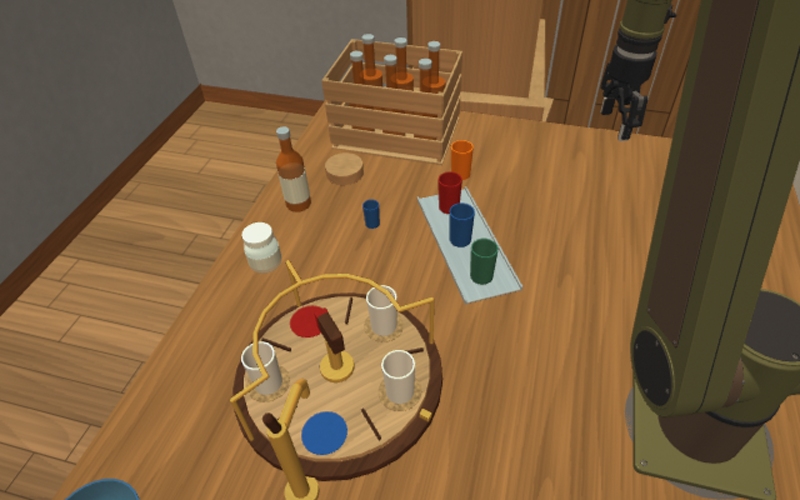

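Top view, in 800x500 picture pixels:
- **Carousel:** axis about (298,222), red bay (333,183), blue bay (247,229), pointer (277,293) and tap spout (228,210).
- **Red candidates:** dark red tumbler on the tray at (508,256), and an orange cup off the tray at (567,255). The tray one fits.
- **Blue candidates:** a larger one on the tray at (466,276), and a small cup at (466,191). The larger one is the one to leave alone.

```bash
cat > m.py <<'E'
from h import *
def masks(c):
    hsv=cv2.cvtColor(c["pixels"],cv2.COLOR_RGB2HSV); H,S,V=[hsv[...,i].astype(int) for i in range(3)]
    return {"red":((H<5)|(H>172))&(S>150)&(V>50),"blue":(H>100)&(H<125)&(S>140)&(V>50),
     "brass":(H>17)&(H<30)&(S>150)&(V>140),"green":(H>60)&(H<90)&(S>90)}
def blobs(c,k,mn=15):
    m=masks(c)[k].astype(np.uint8); n,l,s,cc=cv2.connectedComponentsWithStats(m)
    return [(s[i,4],tuple(s[i,:4]),cc[i].round(1),cv2.convexHull(np.argwhere(l==i)[:,::-1].astype(np.int32).copy())) for i in range(1,n) if s[i,4]>=mn]
E
python3 - <<'E'
from m import *
for n in("top","side"):
    c=np.load(n+"0.npy",allow_pickle=True).item()
    for k in("red","blue","brass","green"):
        for a,b,cc,h in blobs(c,k): print(n,k,a,b,cc, onz(c,cc,0.035).round(3))
c=np.load("top0.npy",allow_pickle=True).item(); save(c,"crop1",(300,130,480,280),4)
E
```

```text
top red 122 (np.int32(265), np.int32(136), np.int32(14), np.int32(20)) [273.  143.6] [ 0.708 -0.044  0.035]
top red 241 (np.int32(255), np.int32(138), np.int32(17), np.int32(22)) [262.4 149.6] [ 0.689 -0.012  0.035]
top red 27 (np.int32(234), np.int32(155), np.int32(7), np.int32(8)) [236.5 158.3] [0.663 0.064 0.035]
top red 288 (np.int32(396), np.int32(195), np.int32(22), np.int32(20)) [406.2 204.7] [ 0.52  -0.437  0.035]
top blue 33 (np.int32(367), np.int32(153), np.int32(10), np.int32(5)) [371.5 154.9] [ 0.672 -0.339  0.035]
top blue 442 (np.int32(186), np.int32(172), np.int32(24), np.int32(23)) [197.3 183. ] [0.589 0.177 0.035]
top blue 134 (np.int32(365), np.int32(217), np.int32(13), np.int32(13)) [371.1 222.7] [ 0.468 -0.332  0.035]
top brass 466 (np.int32(175), np.int32(121), np.int32(104), np.int32(101)) [247.5 155.7] [0.671 0.032 0.035]
top brass 36 (np.int32(139), np.int32(162), np.int32(10), np.int32(10)) [144.8 166.7] [0.638 0.333 0.035]
top brass 130 (np.int32(150), np.int32(164), np.int32(34), np.int32(6)) [165.3 166. ] [0.64  0.273 0.035]
top brass 190 (np.int32(228), n
[... 893 characters left out ...]
 np.int32(34)) [259.1 346.3] [0.59  0.176 0.035]
side brass 1033 (np.int32(184), np.int32(208), np.int32(163), np.int32(121)) [252.5 250.8] [ 0.692 -0.046  0.035]
side brass 498 (np.int32(256), np.int32(277), np.int32(27), np.int32(29)) [268.6 293.1] [0.614 0.055 0.035]
side brass 859 (np.int32(214), np.int32(303), np.int32(41), np.int32(97)) [233.3 358. ] [0.631 0.212 0.035]
side brass 16 (np.int32(241), np.int32(313), np.int32(4), np.int32(6)) [242.6 315.9] [0.649 0.121 0.035]
side brass 53 (np.int32(336), np.int32(327), np.int32(9), np.int32(10)) [339.8 330.7] [0.441 0.103 0.035]
side green 616 (np.int32(377), np.int32(192), np.int32(21), np.int32(35)) [386.4 208.4] [ 0.407 -0.258  0.035]
```

View pics/crop1.png

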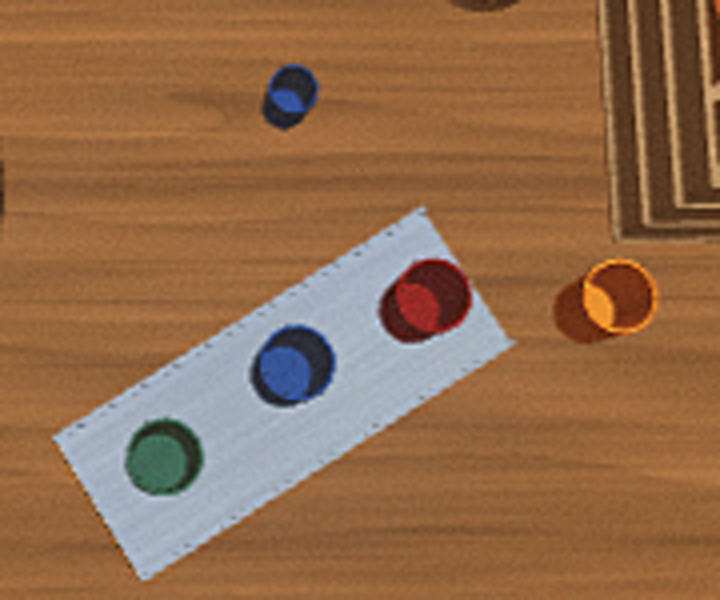

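The crop shows the red tumbler at the tray's right end, with its rim centre at about crop (434,297), or image (408.4,204.1). Blue and green are beside it in the row. The orange cup is off the tray and so excluded.

```bash
python3 - <<'E'
from m import *
from scipy.optimize import least_squares
t=np.load("top0.npy",allow_pickle=True).item(); s=np.load("side0.npy",allow_pickle=True).item()
def tri(a,b):
    o1,d1=ray(t,a);o2,d2=ray(s,b); A=np.stack([d1,-d2],1); k=np.linalg.lstsq(A,o2-o1,rcond=None)[0]
    p,q=o1+k[0]*d1,o2+k[1]*d2; return (p+q)/2,np.linalg.norm(p-q)
# red disc: all red hull pts in region
ys,xs=np.nonzero(masks(t)["red"]); sel=(xs>250)&(xs<285)&(ys<165)
h=cv2.convexHull(np.stack([xs[sel],ys[sel]],1).astype(np.int32)); e=cv2.fitEllipse(h); red=onz(t,e[0],.035); print("red",e,red)
b=[x for x in blobs(t,"blue") if x[0]>400][0]; eb=cv2.fitEllipse(b[3]); blue=onz(t,eb[0],.035); print("blue",eb,blue)
b2=[x for x in blobs(s,"blue") if x[0]>900][0]; e2=cv2.fitEllipse(b2[3]); print("blue side",onz(s,e2[0],.035))
ptr=(onz(t,(221.4,233.4),.032)+onz(s,(339.8,330.7),.03))/2; print("ptr",onz(t,(221.4,233.4),.032),onz(s,(339.8,330.7),.03), np.linalg.norm(red-blue))
f=lambda p:np.r_[p[:2]+.12*np.array([np.cos(p[2]),np.sin(p[2])])-red[:2],p[:2]+.12*np.array([np.cos(p[2]+2.5133),np.sin(p[2]+2.5133)])-blue[:2]]
r=least_squares(f,[.6,.06,-.8]); C=r.x[:2]; print("centre",C,"red ang",np.degrees(r.x[2]),r.fun.round(4))
# brass column base disc / handle
d=ptr[:2]-C; print("ptr r",np.linalg.norm(d),"ang",np.degrees(np.arctan2(d[1],d[0])))
print("red rim",onz(t,(408.1,203.9),.091))
ys,xs=np.nonzero(masks(s)["red"]); sel=(xs>345)&(xs<375)&(ys<180)
print(xs[sel].min(),xs[sel].max(),ys[sel].min(),ys[sel].max())
for p in [(.52,-.447)]: print(proj(s,[[*p,.091],[*p,.006]]),proj(t,[[*p,.091],[*p,.006]]))
print("handle px",proj(t,[[*C,.167]]),proj(s,[[*C,.167]]))
save(t,"crop2",(130,110,310,245),4.4)
E
```

```text
red ((266.5135192871094, 147.330078125), (23.086042404174805, 23.803298950195312), 71.66946411132812) [ 0.6962011  -0.02440342  0.035     ]
blue ((197.22283935546875, 182.95407104492188), (23.123323440551758, 24.23443031311035), 39.13945388793945) [0.58870488 0.17721484 0.035     ]
blue side [0.58985321 0.17617984 0.035     ]
ptr [0.44034883 0.10253524 0.032     ] [0.44144093 0.10076137 0.03      ] 0.22848491924483083
centre [0.60973259 0.05896027] red ang -43.93567355996732 [-0.0001  0.0001  0.0001 -0.0001]
ptr r 0.1741506279325525 ang 165.81099510747438
red rim [ 0.51429379 -0.42991697  0.091     ]
351 368 138 170
[[359.64082799 139.72333135]
 [358.8074507  162.38623365]] [[414.05283477 201.85245052]
 [407.52617232 206.06064141]]
handle px [[228.91354375 165.28094992]] [[262.43155591 259.17842372]]
```

View pics/crop2.png

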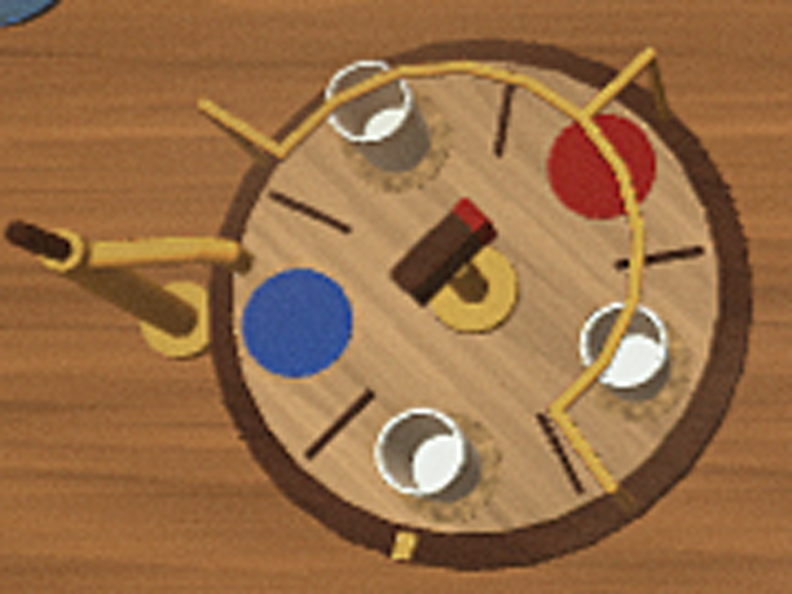

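```bash
cat > g.py <<'E'
from h import *
def go(pos,yyaw):
    "slide (mm) and z-turn (deg) in tool axes to reach pos, tool down, tool-y yaw in deg (continuous)"
    o=get_obs(); T=R.from_rotvec(o["ee_rot"]); y=T.as_matrix()[:,1]; cur=np.degrees(np.arctan2(y[1],y[0]))
    t=np.radians(yyaw); Y=np.array([np.cos(t),np.sin(t),0]); Z=np.array([0,0,-1.]); G=R.from_matrix(np.stack([np.cross(Y,Z),Y,Z],1))
    print("pos",o["tool_pos"].round(4),"yyaw",cur.round(1),"q",np.degrees(o["q"]).round(0),"F",o["wrist_force"].round(1),"M",o["ft_torque"].round(2),"gap",o["finger_gap"].round(4),"t",o["clock"])
    print("slide",T.inv().apply(np.array(pos)-o["tool_pos"])*1000,"rot",np.degrees((T.inv()*G).as_rotvec()))
E
python3 - <<'E'
from g import *
go([.61,.059,.25],46)
t=np.load("top0.npy",allow_pickle=True).item(); s=np.load("side0.npy",allow_pickle=True).item()
o1,d1=ray(t,(406.3,205.2));o2,d2=ray(s,(359.6,154.2)); k=np.linalg.lstsq(np.stack([d1,-d2],1),o2-o1,rcond=None)[0]
print("red mid",o1+k[0]*d1,o2+k[1]*d2)
E
```

```text
Traceback (most recent call last):
  File "g.py", line 6, in go
    print("pos",o["tool_pos"].round(4),"yyaw",cur.round(1),"q",np.degrees(o["q"]).round(0),"F",o["wrist_force"].round(1),"M",o["ft_torque"].round(2),"gap",o["finger_gap"].round(4),"t",o["clock"])
                                                                                                                                                           ^^^^^^^^^^^^^^^^^^^^^
AttributeError: 'float' object has no attribute 'round'
```

```bash
sed -i 's/o\["finger_gap"\].round(4)/round(float(o["finger_gap"]),4)/' g.py
python3 - <<'E'
from g import *
go([.61,.059,.25],46)
t=np.load("top0.npy",allow_pickle=True).item(); s=np.load("side0.npy",allow_pickle=True).item()
o1,d1=ray(t,(406.3,205.2));o2,d2=ray(s,(359.6,154.2)); k=np.linalg.lstsq(np.stack([d1,-d2],1),o2-o1,rcond=None)[0]
print("red mid",o1+k[0]*d1,o2+k[1]*d2)
E
```

```text
pos [ 0.1988 -0.4853  0.2496] yyaw -67.7 q [-68.  15.  -8.  67.  -0.  90.] F [ 0.5 -0.2  0. ] M [0.01 0.01 0.02] gap 0.0853 t 0.1
slide [ 5.86850044e+02 -3.47789961e+02  1.36710660e-01] rot [-6.82873739e-02 -9.87117765e-02 -1.13724574e+02]
red mid [ 0.51651659 -0.43384634  0.04937835] [ 0.51604591 -0.43388615  0.04932066]
```

Request:
move_arm(slide=[[587,-348,0],[587,-348,0],[587,-348,0],[587,-348,0],[587,-348,0],[587,-348,0],[587,-348,0],[587,-348,0],[587,-348,0],[587,-348,0]], rotation=[[0,0,-113.7],[0,0,-113.7],[0,0,-113.7],[0,0,-113.7],[0,0,-113.7],[0,0,-113.7],[0,0,-113.7],[0,0,-113.7],[0,0,-113.7],[0,0,-113.7]], grip=[-1,-1,-1,-1,-1,-1,-1,-1,-1,-1], force=40)

```text
clock: 1.1
tool_pos: [0.501, -0.0849, 0.25]
ee_rot: [-1.833, -2.551, 0.001]
wrist_force: [1.4, -1.2, -0.1]
finger_gap: 0.0855
grip_force: 0.0
```

```bash
python3 -c "
from g import *
go([.61,.059,.25],46)"
```

```text
pos [ 0.501  -0.0849  0.25  ] yyaw 18.6 q [-10.  13. -10.  67.  -0.  62.] F [ 1.4 -1.2 -0.1] M [-0.05 -0.02  0.01] gap 0.0855 t 1.1
slide [ 1.01609750e+02  1.49157419e+02 -2.01596887e-02] rot [-2.63197089e-02 -7.11237062e-03 -2.74116646e+01]
```

Request:
move_arm(slide=[[102,149,0],[102,149,0],[102,149,0],[102,149,0],[102,149,0],[102,149,20],[102,149,50],[102,149,60],[102,149,60],[102,149,60]], rotation=[[0,0,-27.4],[0,0,-27.4],[0,0,-27.4],[0,0,-27.4],[0,0,-27.4],[0,0,-27.4],[0,0,-27.4],[0,0,-27.4],[0,0,-27.4],[0,0,-27.4]], grip=[-0.5,-0.5,-0.5,-0.5,-0.5,-0.5,-0.5,-0.5,-0.5,-0.5])

```text
clock: 2.1
tool_pos: [0.61, 0.0562, 0.191]
ee_rot: [1.187, 2.908, 0.0]
wrist_force: [0.2, 0.5, 0.8]
finger_gap: 0.064
grip_force: 0.0
```

```bash
python3 -c "
from g import *
go([.61,.059,.148],46)
for n in ('side','top'):
    c=camera(n); np.save(n+'1.npy',c,allow_pickle=True)
    print(proj(c,[[.61,.059,.167]]))
    im=c['pixels'][:,:,::-1]; cc=(170,190,370,340) if n=='side' else (150,100,330,235)
    save(c,n+'1',cc,2)
a=cv2.imread('pics/side1.png');b=cv2.imread('pics/top1.png')
w=np.zeros((300,a.shape[1]+b.shape[1],3),np.uint8); w[:a.shape[0],:a.shape[1]]=a; w[:b.shape[0],a.shape[1]:]=b; cv2.imwrite('pics/both1.png',w)"
```

```text
pos [0.61   0.0562 0.191 ] yyaw 45.6 q [ 5. 25. -2. 63. -0. 50.] F [0.2 0.5 0.8] M [0.03 0.01 0.02] gap 0.064 t 2.1
slide [ 1.95613434  1.96669696 42.99756856] rot [ 0.01081244  0.01209047 -0.41926506]
[[262.29798137 259.16763308]]
[[228.90133673 165.18257225]]
```

View pics/both1.png

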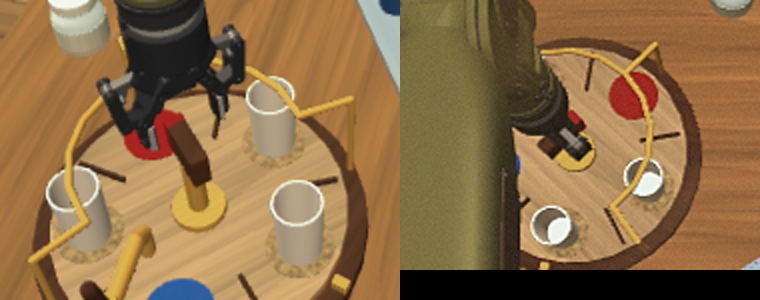

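The fingers straddle the bar (side crop, bar at about (190,150)) and point across its width. Next I descend and close.

Request:
move_arm(slide=[[1,2,20],[1,2,43],[1,2,43],[1,2,43],[1,2,43],[1,2,43],[1,2,43],[1,2,43],[1,2,43],[1,2,43]], rotation=[[0,0,-0.4],[0,0,-0.4],[0,0,-0.4],[0,0,-0.4],[0,0,-0.4],[0,0,-0.4],[0,0,-0.4],[0,0,-0.4],[0,0,-0.4],[0,0,-0.4]], grip=[-0.5,-0.5,-0.3,1,1,1,1,1,1,1], force=40)

```text
clock: 3.2
tool_pos: [0.6115, 0.0584, 0.1492]
ee_rot: [1.176, 2.91, 0.001]
wrist_force: [-1.6, -1.1, 5.7]
finger_gap: 0.0195
grip_force: 43.9
```

```bash
python3 -c "
from g import *
go([.61,.059,.148],46)"
```

```text
pos [0.6115 0.0584 0.1492] yyaw 46.0 q [ 5. 27. -5. 58. -0. 49.] F [-1.6 -1.1  5.7] M [-0.38  0.37  0.02] gap 0.0195 t 3.2
slide [ 1.44804919 -0.6130704   1.17920521] rot [0.08122134 0.1339552  0.00645767]
```

Request:
move_arm(slide=[[0,0,0],[0,0,0],[0,0,0],[0,0,0],[0,0,0],[0,0,0],[0,0,0],[0,0,0],[0,0,0],[0,0,0]], rotation=[[0,0,-4],[0,0,-11],[0,0,-18],[0,0,-25],[0,0,-32],[0,0,-39],[0,0,-46],[0,0,-53],[0,0,-60],[0,0,-67]], grip=[1,1,1,1,1,1,1,1,1,1])

```text
clock: 4.2
tool_pos: [0.6114, 0.0583, 0.1492]
ee_rot: [-0.633, 3.075, -0.001]
wrist_force: [-1.6, -2.8, 6.2]
finger_gap: 0.0194
grip_force: 43.9
```

```bash
python3 -c "
from g import *
go([.61,.059,.148],255.8)"
```

```text
pos [0.6114 0.0583 0.1492] yyaw 113.3 q [  5.  27.  -5.  58.  -0. -18.] F [-1.6 -2.8  6.2] M [-0.2   0.39 -0.16] gap 0.0194 t 4.2
slide [1.04311563 1.19852461 1.19068929] rot [-1.92969345e-01 -4.60791970e-02 -1.42546204e+02]
```

Request:
move_arm(slide=[[0,0,0],[0,0,0],[0,0,0],[0,0,0],[0,0,0],[0,0,0],[0,0,0],[0,0,0],[0,0,0],[0,0,0]], rotation=[[0,0,-8],[0,0,-16],[0,0,-24],[0,0,-32],[0,0,-40],[0,0,-48],[0,0,-56],[0,0,-64],[0,0,-72],[0,0,-80]], grip=[1,1,1,1,1,1,1,1,1,1])

```text
clock: 5.2
tool_pos: [0.6116, 0.0582, 0.1492]
ee_rot: [-2.463, 1.949, -0.004]
wrist_force: [-0.3, -2.9, 5.7]
finger_gap: 0.0196
grip_force: 43.8
```

Request:
move_arm(slide=[[0,0,0],[0,0,0],[0,0,0],[0,0,0],[0,0,0],[0,0,0],[0,0,0],[0,0,0],[0,0,0],[0,0,0]], rotation=[[0,0,-8],[0,0,-16],[0,0,-24],[0,0,-32],[0,0,-40],[0,0,-48],[0,0,-55],[0,0,-60],[0,0,-62.5],[0,0,-62.5]], grip=[1,1,1,1,1,1,1,1,1,1])

```text
clock: 6.2
tool_pos: [0.6117, 0.0584, 0.1492]
ee_rot: [3.116, -0.396, 0.005]
wrist_force: [-0.1, -1.7, 6.1]
finger_gap: 0.0195
grip_force: 43.9
```

```bash
python3 - <<'E'
from g import *
from m import *
go([.61,.059,.148],255.8)
for n in("top","side"):
    c=camera(n); np.save(n+"2.npy",c,allow_pickle=True)
    for k in ("red","blue","brass"):
        for a,b,cc,h in blobs(c,k):
            p=onz(c,cc,.035); v=p[:2]-[.6097,.059]
            if np.linalg.norm(v)<.2: print(n,k,a,b,cc,p.round(4),"r",np.linalg.norm(v).round(3),"ang",np.degrees(np.arctan2(v[1],v[0])).round(1))
save(np.load("side2.npy",allow_pickle=True).item(),"side2",(160,180,380,390),2.8)
E
```

```text
pos [0.6117 0.0584 0.1492] yyaw -104.5 q [   5.   27.   -5.   58.   -0. -160.] F [-0.1 -1.7  6.1] M [-0.3   0.44 -0.01] gap 0.0195 t 6.2
slide [-1.78029581 -0.20661051  1.18492543] rot [-0.00950977 -0.17407843 -0.26568828]
top red 44 (np.int32(223), np.int32(173), np.int32(10), np.int32(8)) [227.1 176. ] [0.6091 0.0904 0.035 ] r 0.031 ang 91.0
top red 487 (np.int32(215), np.int32(203), np.int32(24), np.int32(25)) [226.5 214.9] [0.4937 0.0888 0.035 ] r 0.12 ang 165.6
top blue 140 (np.int32(268), np.int32(139), np.int32(14), np.int32(21)) [275.8 147.8] [ 0.6946 -0.0521  0.035 ] r 0.14 ang -52.6
top blue 200 (np.int32(258), np.int32(141), np.int32(15), np.int32(22)) [264.6 152.6] [ 0.68   -0.0189  0.035 ] r 0.105 ang -48.0
top brass 361 (np.int32(221), np.int32(121), np.int32(58), np.int32(101)) [262.1 161.8] [ 0.6517 -0.0119  0.035 ] r 0.082 ang -59.3
top brass 124 (np.int32(230), np.int32(172), np.int32(18), np.int32(13)) [239.7 179. ] [0.5999 0.0532 0.035 ] r 0.011 ang -149.4
top brass 19 (np.int32(219), np.int32(231), np.int32(6), np.int32(6)) [221.4 233.4] [0.4401 0.1019 0.035 ] r 
[... 600 characters left out ...]
32(124)) [205.9 285.5] [0.7575 0.0706 0.035 ] r 0.148 ang 4.5
side brass 17 (np.int32(236), np.int32(236), np.int32(4), np.int32(10)) [237.8 240.5] [ 0.7385 -0.0663  0.035 ] r 0.18 ang -44.2
side brass 559 (np.int32(256), np.int32(276), np.int32(27), np.int32(30)) [268.8 292.1] [0.6148 0.0523 0.035 ] r 0.008 ang -52.8
side brass 1089 (np.int32(214), np.int32(303), np.int32(41), np.int32(97)) [232.9 360.2] [0.6297 0.2161 0.035 ] r 0.158 ang 82.8
side brass 26 (np.int32(241), np.int32(312), np.int32(6), np.int32(7)) [243.2 315.1] [0.648  0.1188 0.035 ] r 0.071 ang 57.4
side brass 61 (np.int32(336), np.int32(327), np.int32(9), np.int32(10)) [339.8 331.1] [0.4406 0.1042 0.035 ] r 0.175 ang 165.0
```

View pics/side2.png

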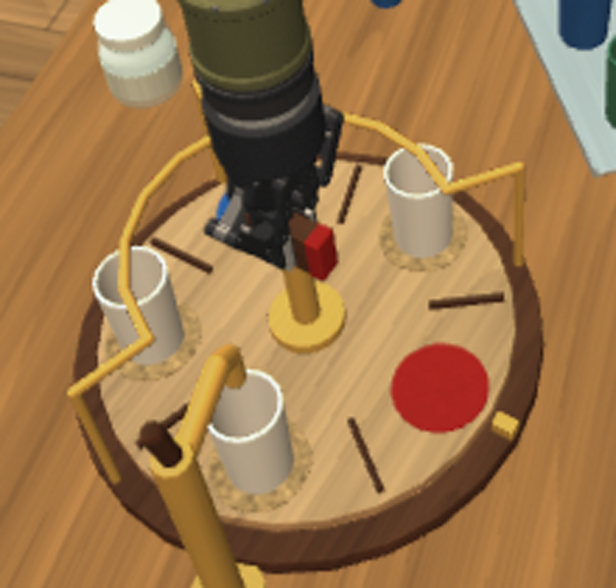

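The red bay centre measures 165.6–166.0° against the pointer's 165.8°, so the bay faces the pointer. Next I release and rise.

Request:
move_arm(slide=[[0,0,0],[0,0,0],[0,0,0],[0,0,0],[0,0,0],[0,0,-30],[0,0,-75],[0,0,-75],[0,0,-75],[0,0,-75]], rotation=[[0,0,0],[0,0,0],[0,0,0],[0,0,0],[0,0,0],[0,0,0],[0,0,0],[0,0,0],[0,0,0],[0,0,0]], grip=[-0.3,-0.3,-0.3,-0.3,-0.3,-0.3,-0.3,-1,-1,-1])

```text
clock: 7.3
tool_pos: [0.6101, 0.0587, 0.2214]
ee_rot: [3.116, -0.396, -0.002]
wrist_force: [0.3, 0.2, -0.1]
finger_gap: 0.0855
grip_force: 0.0
```

```bash
python3 -c "
from g import *
go([.516,-.4335,.18],211)"
```

```text
pos [0.6101 0.0587 0.2214] yyaw -104.5 q [   5.   24.    2.   68.    0. -160.] F [ 0.3  0.2 -0.1] M [-0.05  0.02 -0.04] gap 0.0855 t 7.3
slide [ 32.06342675 500.09260603  41.59620303] rot [ 0.05845378  0.06751001 44.51756695]
```

Request:
move_arm(slide=[[32,500,42],[32,500,42],[32,500,42],[32,500,42],[32,500,42],[32,500,42],[32,500,42],[32,500,42],[32,500,42],[32,500,42]], rotation=[[0,0,44.5],[0,0,44.5],[0,0,44.5],[0,0,44.5],[0,0,44.5],[0,0,44.5],[0,0,44.5],[0,0,44.5],[0,0,44.5],[0,0,44.5]], grip=[-1,-1,-1,-1,-1,-1,-1,-1,-1,-1])

```text
clock: 8.3
tool_pos: [0.5156, -0.4318, 0.1784]
ee_rot: [-2.734, 1.546, 0.005]
wrist_force: [1.9, -0.2, 0.5]
finger_gap: 0.0852
grip_force: 0.0
```

Request:
move_arm(slide=[[0,0,0],[0,0,0],[0,0,0]], rotation=[[0,0,0],[0,0,0],[0,0,0]], grip=[-1,-1,-1])

```text
clock: 8.6
tool_pos: [0.5167, -0.4293, 0.1794]
ee_rot: [-2.734, 1.545, 0.004]
wrist_force: [0.4, 0.9, 0.9]
finger_gap: 0.0853
grip_force: 0.0
```

```bash
python3 -c "
from g import *
go([.516,-.4335,.057],211)
c=camera('side'); d=camera('top')
print(proj(c,[[.516,-.4335,.091]]),proj(d,[[.516,-.4335,.091]]))
save(c,'a',(270,60,450,240),2.2); save(d,'b',(320,130,500,310),2.2)
cv2.imwrite('pics/both3.png',np.hstack([cv2.imread('pics/a.png'),cv2.imread('pics/b.png')]))"
```

```text
pos [ 0.5167 -0.4293  0.1794] yyaw -148.9 q [ -40.   31.    8.   66.    0. -161.] F [0.4 0.9 0.9] M [-0.03 -0.04  0.02] gap 0.0853 t 8.6
slide [  3.6043282    2.762036   122.35414327] rot [0.02306454 0.16026746 0.05507567]
[[360.0172076  142.89907025]] [[409.34165674 203.29085057]]
```

View pics/both3.png

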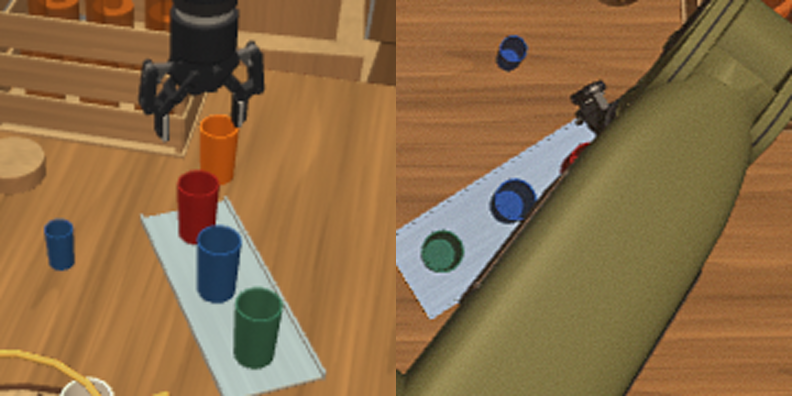

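The side crop shows the red tumbler's rim at (198,182), exactly where it was predicted. It is centred below the open jaws, and the blue tumbler is well clear.

Request:
move_arm(slide=[[3.6,2.8,20],[3.6,2.8,60],[3.6,2.8,95],[3.6,2.8,115],[3.6,2.8,122],[3.6,2.8,122],[3.6,2.8,122],[3.6,2.8,122],[3.6,2.8,122],[3.6,2.8,122]], rotation=[[0,0,0],[0,0,0],[0,0,0],[0,0,0],[0,0,0],[0,0,0],[0,0,0],[0,0,0],[0,0,0],[0,0,0]], grip=[-1,-1,-1,-1,-1,-1,-0.8,-0.6,-0.5,-0.4], force=30)

```text
clock: 9.7
tool_pos: [0.5171, -0.4356, 0.0596]
ee_rot: [2.734, -1.546, 0.003]
wrist_force: [0.2, -0.7, 0.4]
finger_gap: 0.0596
grip_force: 0.0
```

Request:
move_arm(slide=[[0,0,0],[0,0,0],[0,0,0],[0,0,0],[0,0,0]], rotation=[[0,0,0],[0,0,0],[0,0,0],[0,0,0],[0,0,0]], grip=[-0.2,0,0.2,0.2,0.2])

```text
clock: 10.2
tool_pos: [0.5173, -0.4355, 0.0595]
ee_rot: [-2.735, 1.546, -0.003]
wrist_force: [2.2, 1.2, 5.2]
finger_gap: 0.0516
grip_force: 26.8
```

```bash
python3 -c "
from g import *
go([.516,-.4335,.057],211)"
```

```text
pos [ 0.5173 -0.4355  0.0595] yyaw -149.0 q [ -40.   36.   -2.   51.    0. -161.] F [2.2 1.2 5.2] M [ 0.2  -0.1  -0.01] gap 0.0516 t 10.2
slide [-2.36901849  0.13390334  2.44860832] rot [-0.05742479 -0.08852954  0.02516924]
```

Request:
move_arm(slide=[[0,0,-5],[0,0,-20],[0,0,-50],[0,0,-85],[0,0,-120],[0,0,-155],[0,0,-180],[0,0,-190],[0,0,-190],[0,0,-190]], rotation=[[0,0,0],[0,0,0],[0,0,0],[0,0,0],[0,0,0],[0,0,0],[0,0,0],[0,0,0],[0,0,0],[0,0,0]], grip=[0.2,0.2,0.2,0.2,0.2,0.2,0.2,0.2,0.2,0.2])

```text
clock: 11.2
tool_pos: [0.5159, -0.4347, 0.2466]
ee_rot: [-2.734, 1.546, 0.005]
wrist_force: [0.0, -0.3, -2.6]
finger_gap: 0.0516
grip_force: 28.7
```

```bash
python3 -c "
from g import *
from m import *
go([.4945,.088,.25],211)
for n in ('side','top'):
    c=camera(n); print(n,[(b[0],b[1],b[2]) for b in blobs(c,'red',40)])
    p=get_obs()['tool_pos']; print(proj(c,[p-[0,0,.011]]))"
```

```text
pos [ 0.5159 -0.4347  0.2466] yyaw -149.0 q [ -40.   30.   16.   76.   -0. -161.] F [ 0.  -0.3 -2.6] M [ 0.03 -0.08  0.01] gap 0.0516 t 11.2
slide [-458.98180129 -250.99665093   -2.39622206] rot [0.06976059 0.16900309 0.01304416]
side [(np.int32(666), (np.int32(353), np.int32(79), np.int32(22), np.int32(39)), array([363. ,  97.9])), (np.int32(165), (np.int32(268), np.int32(260), np.int32(12), np.int32(20)), array([274. , 269.6])), (np.int32(838), (np.int32(300), np.int32(303), np.int32(34), np.int32(31)), array([316.7, 318.2]))]
[[361.87140776  98.83396393]]
top [(np.int32(486), (np.int32(214), np.int32(203), np.int32(25), np.int32(25)), array([226.4, 214.9]))]
[[422.52269554 194.94029123]]
```

Request:
move_arm(slide=[[-9,-5,0],[-32,-18,0],[-64,-35,0],[-105,-58,0],[-147,-80,0],[-188,-103,0],[-230,-126,0],[-271,-148,0],[-312,-171,0],[-350,-192,0]], rotation=[[0,0,0],[0,0,0],[0,0,0],[0,0,0],[0,0,0],[0,0,0],[0,0,0],[0,0,0],[0,0,0],[0,0,0]], grip=[0.2,0.2,0.2,0.2,0.2,0.2,0.2,0.2,0.2,0.2])

```text
clock: 12.3
tool_pos: [0.4993, -0.0337, 0.2479]
ee_rot: [2.735, -1.546, -0.002]
wrist_force: [1.3, 0.3, -2.2]
finger_gap: 0.0517
grip_force: 28.7
```

Request:
move_arm(slide=[[-36,-20,0],[-65,-35,0],[-87,-47,0],[-100,-54,0],[-107,-58,5],[-109,-59,15],[-109,-59,30],[-109,-59,42],[-109,-59,50],[-109,-59,50]], rotation=[[0,0,0],[0,0,0],[0,0,0],[0,0,0],[0,0,0],[0,0,0],[0,0,0],[0,0,0],[0,0,0],[0,0,0]], grip=[0.2,0.2,0.2,0.2,0.2,0.2,0.2,0.2,0.2,0.2])

```text
clock: 13.3
tool_pos: [0.494, 0.0865, 0.1968]
ee_rot: [2.731, -1.547, -0.004]
wrist_force: [0.1, 0.1, -1.7]
finger_gap: 0.0517
grip_force: 28.6
```

Request:
move_arm(slide=[[0,0,0],[0,0,0]], rotation=[[0,0,0],[0,0,0]], grip=[0.2,0.2])

```text
clock: 13.5
tool_pos: [0.4957, 0.0873, 0.1991]
ee_rot: [-2.734, 1.547, -0.001]
wrist_force: [-0.0, 0.7, -2.0]
finger_gap: 0.0517
grip_force: 28.6
```

```bash
python3 -c "
from g import *
from m import *
go([.4945,.088,.0885],211)
for n in ('side','top'):
    c=camera(n); np.save(n+'4.npy',c,allow_pickle=True); print(n,[(b[0],b[1],b[2]) for b in blobs(c,'red',20)])
    p=get_obs()['tool_pos']; print(proj(c,[p-[0,0,.011],p+[0,0,.0315],p-[0,0,.0535]]).round(1).tolist())
    save(c,n+'4',(250,180,390,350) if n=='side' else (140,130,280,300),2.8)
cv2.imwrite('pics/both4.png',np.hstack([cv2.imread('pics/side4.png'),cv2.imread('pics/top4.png')]))"
```

```text
pos [0.4957 0.0873 0.1991] yyaw -149.0 q [  10.   14.  -17.   59.   -0. -111.] F [-0.   0.7 -2. ] M [-0.03  0.01 -0.  ] gap 0.0517 t 13.5
slide [ -1.23926166   0.78918124 110.56880265] rot [-0.05874587 -0.0258533  -0.01362823]
side [(np.int32(963), (np.int32(300), np.int32(258), np.int32(29), np.int32(43)), array([314.4, 278.6])), (np.int32(152), (np.int32(269), np.int32(260), np.int32(12), np.int32(20)), array([273.8, 270.1])), (np.int32(839), (np.int32(300), np.int32(303), np.int32(34), np.int32(31)), array([316.7, 318.2]))]
[[313.0, 276.5], [312.0, 263.0], [314.0, 289.1]]
top [(np.int32(46), (np.int32(223), np.int32(172), np.int32(10), np.int32(9)), array([227.3, 176. ])), (np.int32(333), (np.int32(218), np.int32(201), np.int32(21), np.int32(27)), array([229.5, 214.1]))]
[[214.7, 207.0], [210.7, 204.6], [218.5, 209.2]]
```

View pics/both4.png

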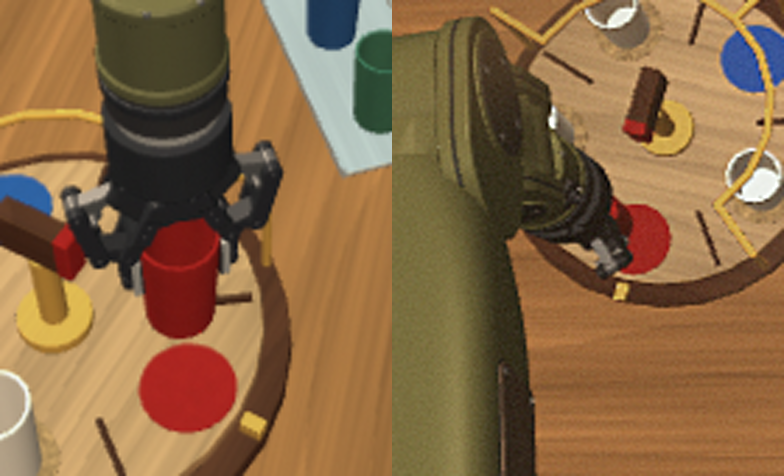

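The tumbler hangs upright at about side-crop (180,280), 1–2 mm off the TCP axis, over the red bay at (188,388). Next I lower it.

Request:
move_arm(slide=[[0.5,0.8,10],[0.5,0.8,30],[0.5,0.8,52],[0.5,0.8,74],[0.5,0.8,90],[0.5,0.8,98],[0.5,0.8,103],[0.5,0.8,106],[0.5,0.8,107],[0.5,0.8,107]], rotation=[[0,0,0],[0,0,0],[0,0,0],[0,0,0],[0,0,0],[0,0,0],[0,0,0],[0,0,0],[0,0,0],[0,0,0]], grip=[0.2,0.2,0.2,0.2,0.2,0.2,0.2,0.2,0.2,0.2])

```text
clock: 14.6
tool_pos: [0.4953, 0.0868, 0.092]
ee_rot: [-2.734, 1.546, -0.001]
wrist_force: [1.3, -0.8, -2.1]
finger_gap: 0.0515
grip_force: 28.6
```

Request:
move_arm(slide=[[0,0,0.7],[0,0,1.4],[0,0,2],[0,0,2]], rotation=[[0,0,0],[0,0,0],[0,0,0],[0,0,0]], grip=[0.2,0.2,0.2,0.2])

```text
clock: 15.0
tool_pos: [0.4947, 0.0867, 0.0896]
ee_rot: [-2.735, 1.547, -0.0]
wrist_force: [-0.1, -0.7, -3.1]
finger_gap: 0.0519
grip_force: 28.6
```

```bash
python3 -c "
from g import *
go([.4953,.0865,.0885],211)"
```

```text
pos [0.4947 0.0867 0.0896] yyaw -149.0 q [  10.   20.  -27.   43.    0. -111.] F [-0.1 -0.7 -3.1] M [-0.01  0.02 -0.03] gap 0.0519 t 15.0
slide [ 0.47424269 -0.36282795  1.0663771 ] rot [-0.00296636 -0.0007741   0.01930273]
```

Contact hasn't shown up yet, so I continue down in 0.5 mm steps.

Request:
move_arm(slide=[[0,0,0.5],[0,0,1],[0,0,1.3],[0,0,1.3]], rotation=[[0,0,0],[0,0,0],[0,0,0],[0,0,0]], grip=[0.2,0.2,0.2,0.2])

```text
clock: 15.4
tool_pos: [0.4948, 0.0867, 0.0885]
ee_rot: [-2.734, 1.546, -0.0]
wrist_force: [0.3, -0.2, 1.2]
finger_gap: 0.0515
grip_force: 28.3
```

The load has moved onto the deck, with Fz going from -3.1 to +1.2 N. I open slowly, then look before rising.

Request:
move_arm(slide=[[0,0,0],[0,0,0],[0,0,0],[0,0,0],[0,0,0],[0,0,0],[0,0,0],[0,0,0]], rotation=[[0,0,0],[0,0,0],[0,0,0],[0,0,0],[0,0,0],[0,0,0],[0,0,0],[0,0,0]], grip=[-0.1,-0.25,-0.4,-0.6,-0.8,-1,-1,-1])

```text
clock: 16.2
tool_pos: [0.4948, 0.0867, 0.0882]
ee_rot: [2.735, -1.546, 0.0]
wrist_force: [0.7, 0.4, 0.8]
finger_gap: 0.0855
grip_force: 0.0
```

Request:
move_arm(slide=[[0,0,-10],[0,0,-30],[0,0,-60],[0,0,-95],[0,0,-125],[0,0,-145],[0,0,-150],[0,0,-150]], rotation=[[0,0,0],[0,0,0],[0,0,0],[0,0,0],[0,0,0],[0,0,0],[0,0,0],[0,0,0]], grip=[-1,-1,-1,-1,-1,-1,-1,-1])

```text
clock: 17.0
tool_pos: [0.4952, 0.0868, 0.2392]
ee_rot: [-2.733, 1.546, -0.003]
wrist_force: [-0.2, 0.5, -0.6]
finger_gap: 0.0853
grip_force: 0.0
```

```bash
python3 -c "
from g import *
from m import *
go([.6105,.0585,.24],255.5)
for n in ('side','top'):
    c=camera(n); np.save(n+'5.npy',c,allow_pickle=True); print(n,[(b[0],b[1],b[2]) for b in blobs(c,'red',20)])
    p=np.array([.4943,.0882,0]); print(proj(c,[p+[0,0,.12],p+[0,0,.0775],p+[0,0,.035]]).round(1).tolist())
    save(c,n+'5',(250,210,390,350) if n=='side' else (180,130,320,270),2.8)
cv2.imwrite('pics/both5.png',np.hstack([cv2.imread('pics/side5.png'),cv2.imread('pics/top5.png')]))"
```

```text
pos [0.4952 0.0868 0.2392] yyaw -149.0 q [  10.   13.  -12.   65.   -0. -111.] F [-0.2  0.5 -0.6] M [-0.    0.01  0.06] gap 0.0853 t 17.0
slide [ 83.65556594 -84.19907158  -0.61185467] rot [ -0.08861375  -0.0851907  -44.48113837]
side [(np.int32(165), (np.int32(268), np.int32(260), np.int32(12), np.int32(20)), array([274. , 269.6])), (np.int32(1246), (np.int32(300), np.int32(287), np.int32(34), np.int32(47)), array([316.2, 311. ]))]
[[315.2, 296.7], [316.0, 308.0], [316.8, 318.5]]
top [(np.int32(44), (np.int32(223), np.int32(172), np.int32(10), np.int32(8)), array([227.1, 175.8])), (np.int32(330), (np.int32(214), np.int32(202), np.int32(25), np.int32(26)), array([228.4, 213.2]))]
[[220.3, 210.9], [223.6, 212.9], [226.7, 214.7]]
```

View pics/both5.png

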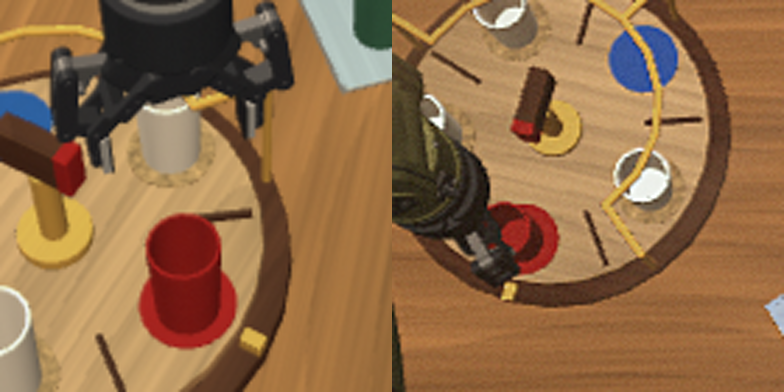

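The red tumbler stands upright and centred in the red bay. Its rim is at side-crop (184,246), within about 1 px of prediction. Next I go back to the handle.

Request:
move_arm(slide=[[84,-84,0],[84,-84,0],[84,-84,0],[84,-84,0],[84,-84,0],[84,-84,0],[84,-84,0],[84,-84,0],[84,-84,20],[84,-84,45]], rotation=[[0,0,-44.5],[0,0,-44.5],[0,0,-44.5],[0,0,-44.5],[0,0,-44.5],[0,0,-44.5],[0,0,-44.5],[0,0,-44.5],[0,0,-44.5],[0,0,-44.5]], grip=[-0.5,-0.5,-0.5,-0.5,-0.5,-0.5,-0.5,-0.5,-0.5,-0.5], force=40)

```text
clock: 18.1
tool_pos: [0.6111, 0.0582, 0.1942]
ee_rot: [-3.115, 0.398, -0.006]
wrist_force: [0.4, -0.4, -0.8]
finger_gap: 0.0643
grip_force: 0.0
```

```bash
python3 -c "
from g import *
go([.611,.0587,.149],255.5)"
```

```text
pos [0.6111 0.0582 0.1942] yyaw -104.6 q [   5.   25.   -1.   64.    0. -160.] F [ 0.4 -0.4 -0.8] M [0.   0.03 0.02] gap 0.0643 t 18.1
slide [-0.34215457 -0.36058286 45.16768351] rot [-0.07407803 -0.20355663 -0.06798952]
```

Request:
move_arm(slide=[[0,0,25],[0,0,45],[0,0,45],[0,0,45],[0,0,45],[0,0,45],[0,0,45],[0,0,45],[0,0,45],[0,0,45]], rotation=[[0,0,0],[0,0,0],[0,0,0],[0,0,0],[0,0,0],[0,0,0],[0,0,0],[0,0,0],[0,0,0],[0,0,0]], grip=[-0.5,-0.5,-0.3,0,0.3,1,1,1,1,1])

```text
clock: 19.1
tool_pos: [0.6112, 0.0584, 0.15]
ee_rot: [-3.115, 0.396, -0.005]
wrist_force: [-0.2, 0.9, 5.5]
finger_gap: 0.0197
grip_force: 42.4
```

```bash
python3 -c "
from g import *
go([.611,.0587,.149],183.8)"
```

```text
pos [0.6112 0.0584 0.15  ] yyaw -104.5 q [   5.   27.   -6.   58.    0. -160.] F [-0.2  0.9  5.5] M [ 0.19  0.08 -0.06] gap 0.0197 t 19.1
slide [-0.23808782 -0.20168889  0.95396708] rot [-0.18900881 -0.08594846 71.72287205]
```

Request:
move_arm(slide=[[0,0,0],[0,0,0],[0,0,0],[0,0,0],[0,0,0],[0,0,0],[0,0,0],[0,0,0],[0,0,0],[0,0,0]], rotation=[[0,0,0.5],[0,0,1.5],[0,0,3],[0,0,5],[0,0,7.5],[0,0,10.5],[0,0,14],[0,0,17.5],[0,0,21],[0,0,24.5]], grip=[1,1,1,1,1,1,1,1,1,1])

```text
clock: 20.1
tool_pos: [0.6113, 0.0586, 0.15]
ee_rot: [-2.959, 1.05, -0.005]
wrist_force: [-0.5, 2.5, 5.1]
finger_gap: 0.0198
grip_force: 42.5
```

Request:
move_arm(slide=[[0,0,0],[0,0,0],[0,0,0],[0,0,0],[0,0,0],[0,0,0],[0,0,0],[0,0,0],[0,0,0],[0,0,0]], rotation=[[0,0,3.5],[0,0,7],[0,0,10.5],[0,0,14],[0,0,17.5],[0,0,21],[0,0,24.5],[0,0,28],[0,0,31.5],[0,0,34.5]], grip=[1,1,1,1,1,1,1,1,1,1])

```text
clock: 21.1
tool_pos: [0.6115, 0.0587, 0.15]
ee_rot: [-2.514, 1.879, -0.004]
wrist_force: [0.9, 2.6, 6.2]
finger_gap: 0.0195
grip_force: 42.4
```

Request:
move_arm(slide=[[0,0,0],[0,0,0],[0,0,0],[0,0,0],[0,0,0],[0,0,0],[0,0,0],[0,0,0],[0,0,0],[0,0,0]], rotation=[[0,0,3],[0,0,5.5],[0,0,7.5],[0,0,9.5],[0,0,11],[0,0,12],[0,0,12.7],[0,0,13],[0,0,13],[0,0,13]], grip=[1,1,1,1,1,1,1,1,1,1])

```text
clock: 22.1
tool_pos: [0.6115, 0.0587, 0.15]
ee_rot: [-2.286, 2.149, -0.003]
wrist_force: [1.6, 2.8, 6.1]
finger_gap: 0.0195
grip_force: 42.4
```

```bash
python3 - <<'E'
from g import *
from m import *
go([.611,.0587,.149],183.8)
a=np.radians(165.81-72); p=np.array([.6105,.0588,0])+.12*np.array([np.cos(a),np.sin(a),0]); print("tap",p)
for n in ('side','top'):
    c=camera(n); print(n,[(b[0],b[1],b[2]) for b in blobs(c,'red',20)],[onz(c,b[2],.035).round(3) for b in blobs(c,'red',20)])
    print(proj(c,[p+[0,0,.15],p+[0,0,.12],p+[0,0,.0775],p+[0,0,.035]]).round(1).tolist())
    save(c,n+'6',(190,270,330,400) if n=='side' else (120,110,260,240),2.8)
cv2.imwrite('pics/both6.png',np.hstack([cv2.imread('pics/side6.png'),cv2.imread('pics/top6.png')]))
E
```

```text
pos [0.6115 0.0587 0.15  ] yyaw -176.5 q [  5.  27.  -5.  58.   0. -88.] F [1.6 2.8 6.1] M [0.12 0.22 0.03] gap 0.0195 t 22.1
slide [-0.01206211  0.54714966  0.96580723] rot [-0.2244487   0.05256977 -0.25858368]
tap [0.60252623 0.17853479 0.        ]
side [(np.int32(171), (np.int32(254), np.int32(267), np.int32(12), np.int32(17)), array([259.6, 274.8])), (np.int32(1295), (np.int32(234), np.int32(313), np.int32(37), np.int32(50)), array([251.1, 340.1]))] [array([0.651, 0.014, 0.035]), array([0.611, 0.168, 0.035])]
[[244.1, 317.0], [246.5, 325.1], [249.8, 335.8], [252.8, 345.9]]
top [] []
[[185.2, 169.6], [188.5, 172.0], [192.9, 175.3], [197.0, 178.3]]
```

View pics/both6.png

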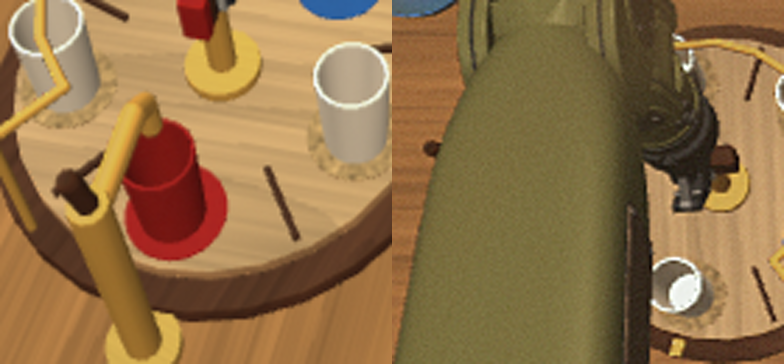

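The tumbler stands upright in its bay. The bay disc is at side-crop (176,212), as predicted for the tap bay, and the spout mouth at (152,130) is over the rim. Next I release and withdraw.

Request:
move_arm(slide=[[0,0,0],[0,0,0],[0,0,0],[0,0,0],[0,0,0],[0,0,0],[0,0,-25],[0,0,-60],[0,0,-90],[0,0,-110]], rotation=[[0,0,0],[0,0,0],[0,0,0],[0,0,0],[0,0,0],[0,0,0],[0,0,0],[0,0,0],[0,0,0],[0,0,0]], grip=[0.2,0,-0.2,-0.3,-0.3,-0.3,-0.3,-0.3,-0.3,-0.3])

```text
clock: 23.2
tool_pos: [0.6108, 0.0581, 0.2608]
ee_rot: [-2.287, 2.151, -0.003]
wrist_force: [0.9, -0.3, -0.3]
finger_gap: 0.0556
grip_force: 0.0
```

```bash
python3 -c "
from g import *
go([.45,-.12,.26],183.8)"
```

```text
pos [0.6108 0.0581 0.2608] yyaw -176.5 q [  5.  23.   6.  73.  -0. -88.] F [ 0.9 -0.3 -0.3] M [-0.01 -0.04 -0.04] gap 0.0556 t 23.2
slide [167.86423378 171.38899252   0.25738871] rot [-0.16968216  0.00238414 -0.28203038]
```

Request:
move_arm(slide=[[20,20,0],[50,50,0],[80,80,0],[110,110,0],[140,140,0],[160,160,0],[168,171,0],[168,171,0],[168,171,0],[168,171,0]], rotation=[[0,0,0],[0,0,0],[0,0,0],[0,0,0],[0,0,0],[0,0,0],[0,0,0],[0,0,0],[0,0,0],[0,0,0]], grip=[-0.3,-0.3,-0.3,-0.3,-0.3,-0.3,-0.3,-0.3,-0.3,-0.3])

```text
clock: 24.2
tool_pos: [0.4508, -0.1194, 0.2582]
ee_rot: [-2.29, 2.15, -0.0]
wrist_force: [1.1, 0.0, -0.4]
finger_gap: 0.0555
grip_force: 0.0
```

```bash
python3 - <<'E'
from g import *
from m import *
p=np.array([.6025,.1785,.035])
for n in ('side','top'):
    c=camera(n)
    for k in('red','blue','green'): print(n,k,[(b[0],b[1],b[2].tolist()) for b in blobs(c,k,20)])
    print(proj(c,[p]))
    if n=="top":
        x=[b for b in blobs(c,'red',20)]
        ys,xs=np.nonzero(masks(c)["red"]); s=(xs>180)&(xs<215)&(ys>165)&(ys<200)
        e=cv2.fitEllipse(cv2.convexHull(np.stack([xs[s],ys[s]],1).astype(np.int32))); print(e,onz(c,e[0],.035))
    save(c,n+'7',(190,150,400,400) if n=='side' else (120,110,400,270),1.9)
a,b=cv2.imread('pics/side7.png'),cv2.imread('pics/top7.png'); w=np.zeros((max(len(a),len(b)),800,3),np.uint8); b=b[:,:800-a.shape[1]]
w[:len(a),:a.shape[1]]=a; w[:len(b),a.shape[1]:a.shape[1]+b.shape[1]]=b; cv2.imwrite('pics/both7.png',w)
E
```

```text
side red [(np.int32(171), (np.int32(254), np.int32(267), np.int32(12), np.int32(17)), [259.6, 274.8]), (np.int32(1295), (np.int32(234), np.int32(313), np.int32(37), np.int32(50)), [251.1, 340.1])]
side blue [(np.int32(220), (np.int32(291), np.int32(161), np.int32(12), np.int32(22)), [297.1, 170.7]), (np.int32(445), (np.int32(360), np.int32(163), np.int32(17), np.int32(34)), [367.5, 180.4]), (np.int32(605), (np.int32(296), np.int32(252), np.int32(31), np.int32(25)), [310.9, 263.7])]
side green [(np.int32(616), (np.int32(377), np.int32(192), np.int32(21), np.int32(35)), [386.4, 208.4])]
[[252.86068253 345.89378243]]
top red [(np.int32(281), (np.int32(180), np.int32(163), np.int32(30), np.int32(28)), [197.4, 179.1]), (np.int32(29), (np.int32(217), np.int32(163), np.int32(5), np.int32(8)), [218.7, 166.1])]
top blue [(np.int32(34), (np.int32(367), np.int32(152), np.int32(11), np.int32(6)), [371.7, 154.9]), (np.int32(147), (np.int32(365), np.int32(217), np.int32(19), np.int32(13)), [371.9, 222.8])]
top green [(np.int32(160), (np.int32(332), np.int32(239), np.int32(17), np.int32(15)), [339.2, 245.6])]
[[196.97680929 178.35764863]]
((195.26589965820312, 177.72027587890625), (24.071638107299805, 28.212005615234375), 101.4599838256836) [0.60444321 0.18358504 0.035     ]
```

View pics/both7.png

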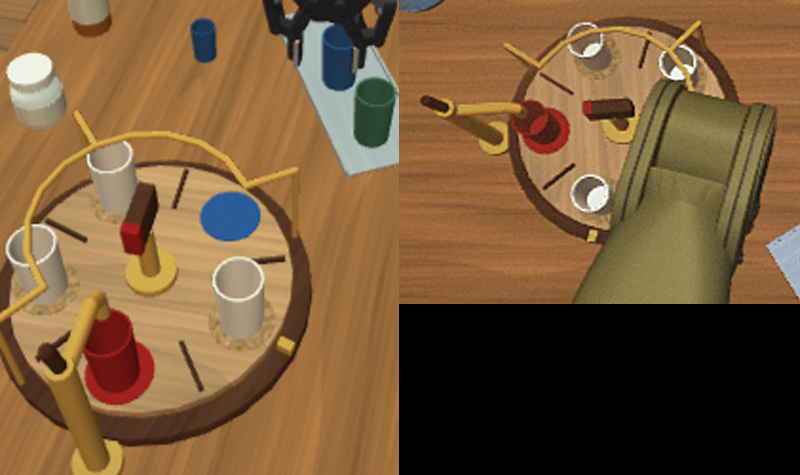

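The red tumbler is upright in its bay under the spout. Blue and green have not moved, and the arm is clear.

```bash
python3 -c "
from bench import arm
print(arm.job_done())"
```

```text
the job is handed in; nothing more can be done
None
```

I handed the job in at about 24 s on the clock: the red bay was turned to the pointer, the red tumbler was set upright in its middle and let go, and the carousel was then turned so it stands under the tap's spout, with the blue and green tumblers undisturbed; no verdict came back.

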